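Send the sanding block down the rocker chute

ROBOT

A 6-joint arm with a two-finger parallel gripper is mounted at the origin on a cart in front of the work surface, level with it; the furniture and walls round the work are solid. World frame = base frame: x ahead of the robot, y to its left, z up, the work surface at z = 0. Lengths are in mm, angles in rad, forces in N, time in s.
With the tool pointing down it reaches from about 300 to 850 mm from the base axis. Payload 5.4 kg.
Tool frame: the origin (TCP) lies midway between the tips of the shut fingers; the grasp point (between the pads) lies 19 mm behind it; z points along the fingers, y is the line along which they close (so a half turn about z gives the same grasp; the last joint's range is limited). The gripper opens to 85 mm and grips with 20 to 120 N. Pads are 22 mm wide; open, the fingers measure 114 mm over their backs; the gripper's body (76 mm by 85 mm) begins 54 mm behind the grasp point. The pads swing forward as they close: fully open they stand 13 mm farther back than shut.
Start: joints at [-1.507, 0.158, 1.597, -0, 1.386, -0.21], TCP at [155.452, -553.571, 231.299] pointing down, gripper open.
Joint ranges: [-2.91, 2.91], [-0.94, 2.29], [0.18, 2.7], [-1.29, 4.43], [0.17, 2.64], [-3, 3]. Speed limits (rad/s): [2.57, 2.57, 3.14, 3.14, 3.14, 3.14].

INTERFACE

Orientations are given as a unit quaternion [w, x, y, z].
In Python, from plant import ctrl gives the robot as it stands.
- The arm moves only by the shell command python3 shift.py 'ROWS' [FORCE]. ROWS is a JSON list of rows, 1 to 10 of them, each an object with the fields trans (a list: dx, dy, dz in units of 25 mm), rotvec (a list: a rotation vector rx, ry, rz in rad), finger_gap (the finger opening in mm); a field left out counts as zero (the opening has to be given); each row shifts and turns the commanded pose from where the row before left it, along the tool's axes as they then stand; what a row does not reach is not made up. A row lasts 1/12 s, in which the tool goes at most 41.7 mm and 0.125 rad, less where a joint would pass 70% of its speed; a pose out of reach is approached as far as the arm can. The fingers move at their own pace and stop on an object; FORCE is the grip in N (left out, the last holds). Time passes only in rows, so rows that do not move let the fingers close. It prints the time, the measured TCP pose, the force, the opening and the grip force at its end. Input that does not fit is refused with a message, and nothing moves.
- ctrl.read_state(): the state, without advancing time (a new reading comes with each control period).
- ctrl.snapshot(name): name is "side" or "top"; returns the picture (384x512x3 uint8, red, green, blue); there is no depth.
- ctrl.calibration(name): a dict with "fov_y" (degrees; the focal length in pixels is half the picture's height over the tangent of half this angle, whatever the lens; pixels are square), "cx", "cy" (the principal point, pixels), "cam_to_world" (4x4, takes a point from camera to world coordinates). Camera axes: x right, y down, z forward; pixel columns grow to the right and rows downward; lengths in mm; the calibration is good to about 2 mm. A picture is of the moment at which its call begins. calibration takes no time and is no camera call.
- ctrl.sign_off(): hands the job in; it is judged then, once.
The state is a dict: "time": time; "joint_pos": joint angles; "qd": joint speeds; "joint_efforts": joint torques, N m; "ee_pos": TCP position; "orientation": TCP orientation; "force": force on the tool from outside, world axes, zero at the start; "wrist_torque": the same for the moment, N m; "gripper_width": finger opening in mm; "grasp_force": force on a finger pad.
Only numpy, scipy, OpenCV 4.12 (cv2) and the standard library are available. Lean on these libraries where they do the work, as an engineer would, in place of code of your own. Each camera call takes 0.05 s, during which the arm holds its last target. There are 200 camera calls.

TASK

Send the cork sanding block to the sanding station over the rocker chute: set it down lengthwise in the half of the tilting tray that leads to the green box and let go, so that its weight alone tips the tray and it slides into the green box. Do not drop it from high above the tray and do not push the tray with the gripper; at the end the block lies still in the green box and the empty tray has swung back level.

Things in the scene. Friction and masses are not known exactly. Their poses are not given: they have to be found in the camera images.
- sanding_block: Light brown cork sanding block, a plain box 56 x 101 x 28 mm (its x, y, z), about 0.08 kg, lying flat on the bench among a brown wooden caul and a black rubber wedge. Origin: centre of its underside. It is gripped across its 56 mm width (its x axis).
- tray_mid (a point): Middle of the tilting tray's floor (upper face), over the pivot, about 146 mm above the bench; the frame tilts with the tray. Slick grey-lined aluminium trough on a blue stand, ends open: 210 mm long along its y, 94 mm wide along its x (the pivot axis), 88 mm between its side walls, which stand 8 mm above the floor. Stand posts 61 mm either side in x reach 148 mm above the bench.
- rocker_tray (a joint): Tilt of the tray, rad. 0: level; positive: its -y end is down; negative: its +y end is down. Stops at +-0.62. A weak spring holds the empty tray level and brings it back. The block, set down with its centre 35 to 60 mm from the pivot, tips the tray and slides off that end within about a second.
- green_box: Green open box, fixed, 120 x 150 x 34 mm (its x, y, z), 4 mm walls and slick floor. Origin: centre of its underside. It stands under one end of the tray, in line with it, its centre 155 mm along the tray's y axis from the pivot; a like yellow box stands at the other end. Which end has the green box changes.

How it is judged:
By the outcome, as a careful person would: the job done as asked, in the order asked, and still so for the second after the job is handed in, with the robot touching nothing.
It also fails if it takes over 35 s, if anything falls off the work surface, if the arm or the gripper's body presses on something with over 40 N, if the wrist force passes 120 N, or if a joint passes its speed limit or range.

## Working session

There is one attempt and no reset: what is moved stays moved. The work goes in short steps, Python scripts to look and compute and a shell command to move; the robot and the scene stay as the last step left them, time stands still between calls to the robot, and variables do not carry over. Pictures are saved under pics/ and viewed, at most 13 in all, crops included, and the job is handed in when it is done.

```bash
ls; mkdir -p pics; python3 - <<'E'
from plant import ctrl
import cv2,numpy as np
s=ctrl.read_state();print({k:np.round(v,3).tolist() for k,v in s.items()})
for n in("side","top"):
    im=ctrl.snapshot(n);cv2.imwrite(f"pics/{n}0.png",im[:,:,::-1]);c=ctrl.calibration(n);print(n,c["fov_y"],c["cx"],c["cy"],np.round(c["cam_to_world"],3).tolist())
E
```

```text
pics
plant.py
shift.py
{'time': 0.0, 'joint_pos': [-1.507, 0.159, 1.598, 0.0, 1.386, -0.21], 'qd': [-0.002, 0.0, 0.001, 0.0, 0.001, -0.002], 'joint_efforts': [0.0, -39.6, -33.143, -0.0, 0.008, -0.0], 'ee_pos': [155.407, -552.957, 230.283], 'orientation': [-0.001, 0.991, 0.136, 0.0], 'force': [0.055, 0.727, -0.016], 'wrist_torque': [-0.035, 0.007, -0.023], 'grasp_force': 0.0, 'gripper_width': 85.399}
side 46.11758553142638 246.24005140328688 189.5578612400795 [[-0.981, -0.126, 0.145, 316.258], [-0.191, 0.591, -0.784, 1349.279], [0.013, -0.797, -0.604, 1057.3], [0.0, 0.0, 0.0, 1.0]]
top 53.17722869977502 264.6975808181656 195.05795713389045 [[0.005, -0.998, 0.056, 475.114], [-1.0, -0.006, -0.006, 108.393], [0.006, -0.056, -0.998, 1232.008], [0.0, 0.0, 0.0, 1.0]]
```

View pics/side0.png

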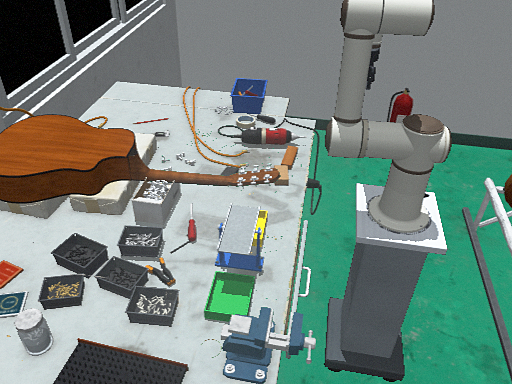

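View pics/top0.png

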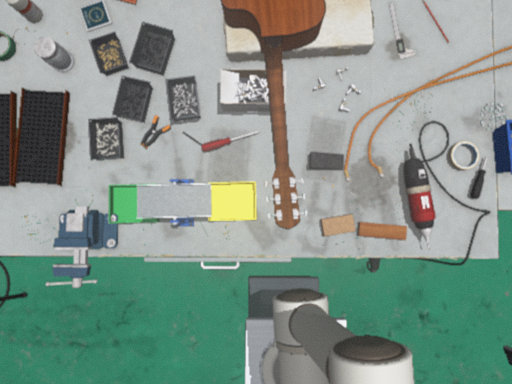

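```bash
python3 - <<'E'
import cv2,numpy as np
t=cv2.imread("pics/top0.png");s=cv2.imread("pics/side0.png")
a=cv2.resize(t[150:260,100:420],None,fx=2.5,fy=2.5,interpolation=cv2.INTER_CUBIC)
b=cv2.resize(s[130:330,190:330],None,fx=2.8,fy=2.8,interpolation=cv2.INTER_CUBIC)
cv2.imwrite("pics/c1.png",a);cv2.imwrite("pics/c2.png",b)
E
```

```text
(no output)
```

View pics/c1.png

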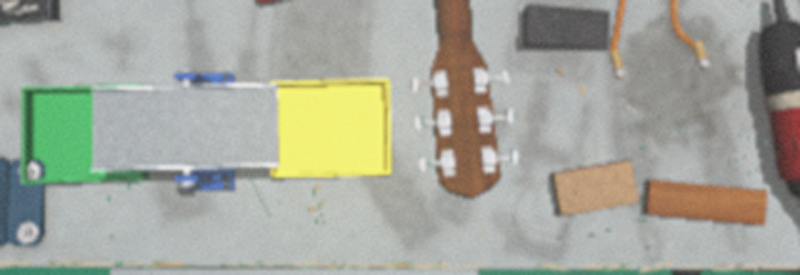

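View pics/c2.png

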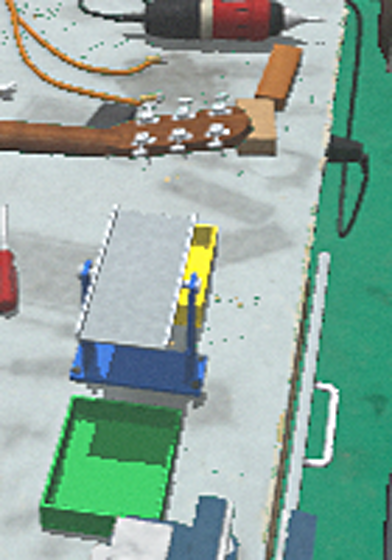

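Top view: the block is at about (338,225), the caul at (382,231), the wedge at (325,161). The tray runs from x 137 to 211 at y≈202, with green at its left (+y) end. The guitar headstock (288,200) lies between block and tray. The side view confirms that and partly hides the block.

```bash
cat > h.py <<'E'
import cv2,numpy as np
from plant import ctrl
def ray(n,p):
    c=ctrl.calibration(n);f=192/np.tan(np.radians(c["fov_y"]/2));T=np.array(c["cam_to_world"])
    d=T[:3,:3]@[(p[0]-c["cx"])/f,(p[1]-c["cy"])/f,1];return T[:3,3],d/np.linalg.norm(d)
def onz(n,p,z):
    o,d=ray(n,p);return o+d*(z-o[2])/d[2]
def tri(a,b):
    o,d=ray("top",a);q,e=ray("side",b)
    t=np.linalg.lstsq(np.c_[d,-e],q-o,rcond=None)[0];A=o+d*t[0];B=q+e*t[1]
    return np.round((A+B)/2,1),round(float(np.linalg.norm(A-B)),1)
def proj(n,P):
    c=ctrl.calibration(n);f=192/np.tan(np.radians(c["fov_y"]/2));p=(np.linalg.inv(c["cam_to_world"])@[*P,1])[:3]
    return p[0]/p[2]*f+c["cx"],p[1]/p[2]*f+c["cy"]
def big(m,roi):
    x0,y0,x1,y1=roi;k=np.zeros_like(m);k[y0:y1,x0:x1]=m[y0:y1,x0:x1]
    return max(cv2.findContours(k,cv2.RETR_EXTERNAL,cv2.CHAIN_APPROX_NONE)[0],key=cv2.contourArea)
E
python3 - <<'E'
from h import *
t=cv2.imread("pics/top0.png");s=cv2.imread("pics/side0.png");ht=cv2.cvtColor(t,cv2.COLOR_BGR2HSV);hs=cv2.cvtColor(s,cv2.COLOR_BGR2HSV)
print("hsv block,caul,tray,side block top/front",ht[225,338],ht[231,382],ht[202,170],hs[170,286],hs[180,283],hs[230,240])
m=cv2.inRange(ht,(5,60,90),(20,255,255))
c=big(m,(315,205,358,245));r=cv2.minAreaRect(c);b=cv2.boxPoints(r)+0
print("block px",r,b.tolist())
w=np.array([onz("top",p,28) for p in b]);print(np.round(w,1).tolist(),np.round(np.linalg.norm(np.diff(w,axis=0),axis=1),1))
print("caul",cv2.minAreaRect(big(m,(357,210,415,250))))
# hand-picked matches
P=lambda x,y:(100+x/2.5,150+y/2.5);S=lambda x,y:(190+x/2.8,130+y/2.8)
print("block corner -x+y",tri(P(560,216),S(276,138)),"-x-y",tri(P(638,200),S(274,100)))
print("head tip",tri(P(470,196),S(250,125)))
print("tray corners +y-x",tri(P(92,168),S(172,347)),"+y+x",tri(P(92,88),S(82,333)),"-y-x",tri(P(277,165),S(198,215)),"-y+x",tri(P(277,86),S(116,207)))
print("pegs",tri(P(510,157),S(150,148)) )
g=cv2.inRange(ht,(45,100,60),(80,255,255));y=cv2.inRange(ht,(24,100,100),(35,255,255))
for n,mm,roi in(("green",g,(95,170,160,235)),("yellow",y,(200,170,270,235))):
    x,yy,wd,h=cv2.boundingRect(big(mm,roi));print(n,(x,yy,wd,h),[np.round(onz("top",p,34)[:2],0).tolist() for p in((x,yy),(x+wd,yy+h))])
E
```

```text
hsv block,caul,tray,side block top/front [ 16  88 188] [ 13 131 169] [ 93  12 185] [ 16 101 213] [ 18  71 101] [101  18 199]
block px ((337.6778564453125, 224.67454528808594), (17.088890075683594, 31.802715301513672), 79.99201965332031) [[320.5335693359375, 219.02354431152344], [351.85235595703125, 213.49668884277344], [354.8221435546875, 230.32554626464844], [323.50335693359375, 235.85240173339844]]
[[468.2, -74.4, 28.0], [486.1, -172.9, 28.0], [433.5, -181.8, 28.0], [415.7, -83.6, 28.0]] [100.1  53.4  99.8]
caul ((382.0345153808594, 230.58621215820312), (48.1663818359375, 14.117733001708984), 4.763641834259033)
block corner -x+y (array([413.8, -85. ,  28.7]), 0.6) -x-y (array([ 431.1, -184.3,   24.3]), 6.5)
head tip (array([440.6,  34.3, 129.4]), 1.7)
tray corners +y-x (array([466.8, 460.8, 148.3]), 9.1) +y+x (array([558.1, 462.1, 150.9]), 6.8) -y-x (array([473.4, 252.7, 151.1]), 4.9) -y+x (array([565.3, 254.5, 148.6]), 0.4)
pegs (array([531.8, -11.6,  46.2]), 90.8)
green (109, 185, 39, 39) [[571.0, 588.0], [450.0, 463.0]]
yellow (208, 182, 49, 39) [[582.0, 279.0], [461.0, 125.0]]
```

The rows are not in the units I measure in: shifts go in units of 25 mm. I convert before sending: 28 mm is 1.12, -23 mm is -0.92.

```bash
python3 shift.py '[{"trans": [1.12, -0.92, 0], "finger_gap": 85}, {"trans": [1.12, -0.92, 0], "finger_gap": 85}, {"trans": [1.12, -0.92, 0], "finger_gap": 85}, {"trans": [1.12, -0.92, 0], "finger_gap": 85}, {"trans": [1.12, -0.92, 0], "finger_gap": 85}, {"trans": [1.12, -0.92, 0], "finger_gap": 85}, {"trans": [1.12, -0.92, 0], "finger_gap": 85}, {"trans": [1.12, -0.92, 0], "finger_gap": 85}, {"trans": [1.12, -0.92, 0], "finger_gap": 85}, {"trans": [1.12, -0.92, 0], "finger_gap": 85}]' 30
python3 shift.py '[{"trans": [1.2, -1, 0], "finger_gap": 85}, {"trans": [1.2, -1, 0], "finger_gap": 85}, {"trans": [1.2, -1, 0], "finger_gap": 85}, {"trans": [1.2, -1, 0], "finger_gap": 85}, {"rotvec": [0, 0, -0.12], "finger_gap": 85}, {"rotvec": [0, 0, -0.12], "finger_gap": 85}, {"rotvec": [0, 0, -0.12], "finger_gap": 85}, {"rotvec": [0, 0, -0.12], "finger_gap": 85}, {"rotvec": [0, 0, -0.12], "finger_gap": 85}, {"rotvec": [0, 0, -0.12], "finger_gap": 85}]'
cat >> h.py <<'E'
from scipy.spatial.transform import Rotation as Ro
def go(x,y,z,yaw):  # yaw: world angle of tool y axis
    s=ctrl.read_state();w,a,b,c=s["orientation"];R=Ro.from_quat([a,b,c,w]).as_matrix()
    Y=np.array([np.cos(yaw),np.sin(yaw),0]);Z=np.array([0,0,-1.]);T=np.c_[np.cross(Y,Z),Y,Z]
    print("t",s["time"],"pos",np.round(s["ee_pos"],1),"shift",np.round(R.T@(np.array([x,y,z])-s["ee_pos"]),1),"rot",np.round(Ro.from_matrix(R.T@T).as_rotvec(),3),"width",s["gripper_width"],"q",np.round(s["joint_pos"],2))
E
python3 -c "
from h import *
go(451,-128,100,0.18)"
```

```text
time: 0.93
ee_pos: [363.3, -254.6, 231.0]
orientation: [-0.0, 0.991, 0.136, -0.0]
force: [0.5, -0.1, 0.3]
gripper_width: 85.1
grasp_force: 0.0
time: 1.77
ee_pos: [451.1, -127.4, 230.8]
orientation: [-0.0, 0.878, 0.479, -0.0]
force: [-0.2, 0.9, 0.7]
gripper_width: 84.7
grasp_force: 0.0
t 1.7667 pos [ 451.1 -127.4  230.8] shift [ -0.5   0.4 130.8] rot [-0.001 -0.    -0.751] width 84.71611981999695 q [-0.53 -0.12  1.88 -0.    1.38  0.04]
```

Scaled: 30 mm is 1.2, 20 mm is 0.8.

```bash
python3 shift.py '[{"trans": [0, 0, 0.6], "rotvec": [0, 0, -0.12], "finger_gap": 85}, {"trans": [0, 0, 0.6], "rotvec": [0, 0, -0.12], "finger_gap": 85}, {"trans": [0, 0, 0.8], "rotvec": [0, 0, -0.12], "finger_gap": 85}, {"trans": [0, 0, 0.8], "rotvec": [0, 0, -0.12], "finger_gap": 85}, {"trans": [0, 0, 1.2], "rotvec": [0, 0, -0.12], "finger_gap": 85}, {"trans": [0, 0, 1.2], "rotvec": [0, 0, -0.12], "finger_gap": 85}, {"rotvec": [0, 0, -0.03], "finger_gap": 85}, {"finger_gap": 85}, {"finger_gap": 85}]'
python3 -c "
from h import *
go(451,-128,8,0.18)
cv2.imwrite('pics/t1.png',cv2.resize(ctrl.snapshot('top')[130:280,240:440,::-1],None,fx=3,fy=3))"
```

```text
time: 2.52
ee_pos: [451.3, -127.7, 101.3]
orientation: [-0.0, 0.644, 0.765, -0.0]
force: [-0.2, 0.3, 0.3]
gripper_width: 85.3
grasp_force: 0.0
t 2.5167 pos [ 451.3 -127.7  101.3] shift [-0.3 -0.4 93.3] rot [-0.    -0.    -0.008] width 85.29031230533602 q [-0.53  0.03  2.01  0.    1.1  -0.71]
```

View pics/t1.png

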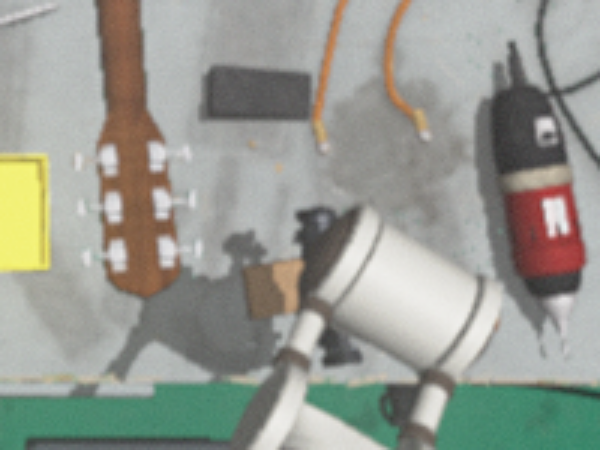

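The fingers (crop about (317,220) and (343,350)) straddle the block, whose left end shows at (270,288). Clear of everything, so descend and grip.

```bash
python3 shift.py '[{"trans": [0, 0, 1], "finger_gap": 85}, {"trans": [0, 0, 1], "finger_gap": 85}, {"trans": [0, 0, 0.8], "finger_gap": 85}, {"trans": [0, 0, 0.52], "finger_gap": 85}, {"trans": [0, 0, 0.4], "finger_gap": 85}, {"finger_gap": 85}, {"finger_gap": 50}, {"finger_gap": 50}, {"finger_gap": 50}, {"finger_gap": 50}]' 30
python3 shift.py '[{"finger_gap": 50}, {"finger_gap": 50}, {"finger_gap": 50}, {"finger_gap": 50}]'
```

```text
time: 3.4
ee_pos: [452.6, -128.4, 9.8]
orientation: [0.001, 0.643, 0.766, 0.0]
force: [-0.9, 0.5, 5.7]
gripper_width: 55.4
grasp_force: 32.6
time: 3.73
ee_pos: [452.6, -128.4, 9.8]
orientation: [0.001, 0.643, 0.766, 0.0]
force: [-0.6, 0.8, 6.8]
gripper_width: 55.7
grasp_force: 32.8
```

```bash
python3 shift.py '[{"trans": [0, 0, -0.4], "finger_gap": 50}, {"trans": [0, 0, -0.8], "finger_gap": 50}, {"trans": [0, 0, -1.2], "finger_gap": 50}, {"trans": [0, 0, -1.6], "finger_gap": 50}, {"trans": [0, 0, -1.6], "finger_gap": 50}, {"trans": [0, 0, -1.6], "finger_gap": 50}, {"trans": [0, 0, -1.6], "finger_gap": 50}, {"finger_gap": 50}, {"finger_gap": 50}]'
python3 -c "
from h import *
go(514.4,404,230,0.034)
for n in ('side','top'): cv2.imwrite('pics/%s2.png'%n,ctrl.snapshot(n)[:,:,::-1])
s=cv2.imread('pics/side2.png')[80:230,190:390];t=cv2.imread('pics/top2.png')[150:300,240:440]
cv2.imwrite('pics/c3.png',cv2.resize(np.hstack([s,t]),None,fx=2,fy=2,interpolation=cv2.INTER_CUBIC))"
```

```text
time: 4.48
ee_pos: [452.8, -128.5, 231.8]
orientation: [0.003, 0.643, 0.766, 0.001]
force: [-0.1, -0.5, -1.2]
gripper_width: 55.4
grasp_force: 32.3
t 4.4833 pos [ 452.8 -128.5  231.8] shift [5.139e+02 1.524e+02 3.000e-01] rot [0.006 0.004 0.139] width 55.397886820239734 q [-0.53 -0.13  1.88  0.    1.38 -0.71]
```

View pics/c3.png

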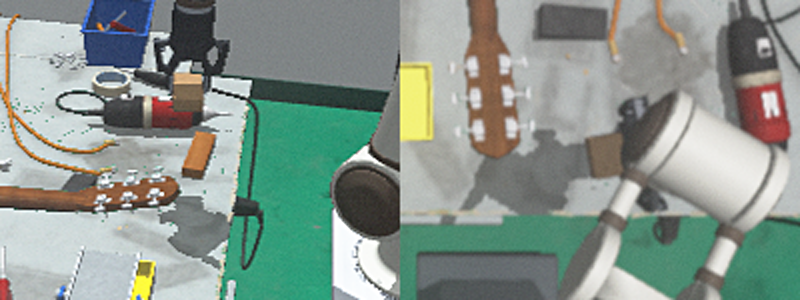

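Scaled: 37 mm is 1.48, 11 mm is 0.44.

```bash
python3 shift.py '[{"trans": [0.8, 0.24, 0], "finger_gap": 50}, {"trans": [1.48, 0.44, 0], "finger_gap": 50}, {"trans": [1.48, 0.44, 0], "finger_gap": 50}, {"trans": [1.48, 0.44, 0], "finger_gap": 50}, {"trans": [1.48, 0.44, 0], "finger_gap": 50}, {"trans": [1.48, 0.44, 0], "finger_gap": 50}, {"trans": [1.48, 0.44, 0], "finger_gap": 50}, {"trans": [1.48, 0.44, 0], "finger_gap": 50}, {"trans": [1.48, 0.44, 0], "finger_gap": 50}, {"trans": [1.48, 0.44, 0], "finger_gap": 50}]'
python3 shift.py '[{"trans": [1.48, 0.44, 0], "finger_gap": 50}, {"trans": [1.48, 0.44, 0], "finger_gap": 50}, {"trans": [1.48, 0.44, 0], "finger_gap": 50}, {"trans": [1.2, 0.36, 0], "finger_gap": 50}, {"trans": [0.8, 0.22, 0], "finger_gap": 50}, {"rotvec": [0, 0, 0.07], "finger_gap": 50}, {"rotvec": [0, 0, 0.07], "finger_gap": 50}, {"finger_gap": 50}, {"finger_gap": 50}, {"finger_gap": 50}]'
python3 -c "
from h import *
go(514.4,404,186,0.034)
for n in ('side','top'): cv2.imwrite('pics/%s3.png'%n,ctrl.snapshot(n)[:,:,::-1])
s=cv2.imread('pics/side3.png')[150:330,180:300];t=cv2.imread('pics/top3.png')[130:260,80:250]
cv2.imwrite('pics/c4.png',np.hstack([cv2.resize(s,(400,600),interpolation=cv2.INTER_CUBIC),cv2.resize(t,(400,306),interpolation=cv2.INTER_CUBIC) if 0 else cv2.copyMakeBorder(cv2.resize(t,(400,306),interpolation=cv2.INTER_CUBIC),0,294,0,0,cv2.BORDER_CONSTANT)]))"
```

```text
time: 5.42
ee_pos: [492.3, 239.8, 225.6]
orientation: [-0.001, 0.643, 0.766, -0.002]
force: [1.8, -0.3, -0.7]
gripper_width: 55.5
grasp_force: 32.2
time: 6.25
ee_pos: [512.5, 404.3, 226.8]
orientation: [-0.0, 0.695, 0.719, -0.001]
force: [0.9, -0.0, -0.6]
gripper_width: 55.3
grasp_force: 32.3
t 6.25 pos [512.5 404.3 226.8] shift [-0.3  2.  40.8] rot [-0.002  0.001  0.   ] width 55.29745569307941 q [0.48 0.36 1.36 0.   1.42 0.45]
```

View pics/c4.png

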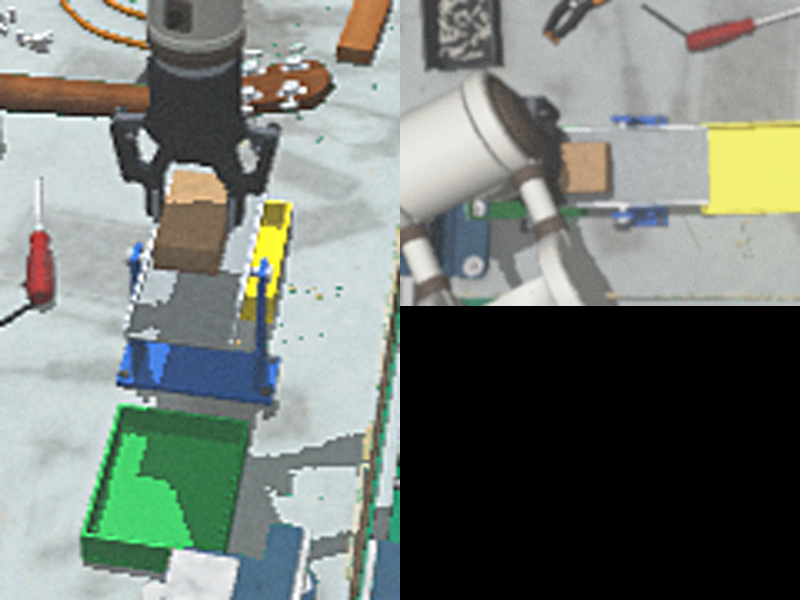

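```bash
python3 - <<'E'
from h import *
s=cv2.cvtColor(cv2.imread('pics/side3.png'),cv2.COLOR_BGR2HSV);t=cv2.cvtColor(cv2.imread('pics/top3.png'),cv2.COLOR_BGR2HSV)
c=big(cv2.inRange(s,(8,50,50),(22,255,255)),(222,195,255,240)).reshape(-1,2);t_=big(cv2.inRange(t,(8,50,50),(22,255,255)),(140,185,175,220))
bx=cv2.boundingRect(t_);print("top px",bx)
yb=onz("top",(bx[0]+bx[2]-.5,bx[1]+bx[3]/2),244);print("-y end",yb.round(1),"x sides",onz("top",(165,bx[1]-.5),244)[0].round(1),onz("top",(165,bx[1]+bx[3]-.5),244)[0].round(1))
yf=yb[1]+101
def ony(p):
    o,d=ray("side",p);return (o+d*(yf-o[1])/d[1]).round(1)
q=cv2.boundingRect(c);print(q)
for e in (c[np.argmax(c[:,1]+.3*c[:,0])],c[np.argmax(c[:,1]-.6*c[:,0])]): print(e,ony(e+[0,.5]))
print("TCP now",np.round(ctrl.read_state()["ee_pos"],1))
# tray +y lip: side px, on plane of tray end y
w=onz("top",(137,202),150)
print("tray +y end",w.round(1))
E
```

```text
top px (147, 190, 23, 22)
-y end [513.7 347.3 244. ] x sides 543.3 486.7
(226, 201, 23, 32)
[245 232] [483.9 448.3 214.7]
[226 230] [537.5 448.3 212.1]
TCP now [512.9 404.4 227.7]
tray +y end [514.1 461.3 150. ]
```

```bash
python3 shift.py '[{"trans": [0.12, 0.04, 0], "finger_gap": 50}, {"trans": [0.08, 0, 0.8], "finger_gap": 50}, {"trans": [0, 0, 0.8], "finger_gap": 50}, {"trans": [0, 0, 0.4], "finger_gap": 50}, {"trans": [0, 0, 0.2], "finger_gap": 50}, {"finger_gap": 50}, {"finger_gap": 50}]'
python3 - <<'E'
from h import *
for n in ('side','top'): cv2.imwrite('pics/%s4.png'%n,ctrl.snapshot(n)[:,:,::-1])
o,d=ray("side",(240,253));print("tray lip z",(o+d*(461-o[1])/d[1]).round(1), "lip centre floor should be at px",np.round(proj("side",(513,461.5,146)),1))
s=cv2.imread('pics/side4.png')[195:265,205:275];t=cv2.imread('pics/top4.png')[160:240,100:220]
cv2.imwrite('pics/c5.png',cv2.resize(s,(600,600),interpolation=cv2.INTER_CUBIC))
tt=big(cv2.inRange(cv2.cvtColor(cv2.imread('pics/top4.png'),cv2.COLOR_BGR2HSV),(8,50,50),(22,255,255)),(140,185,180,220));b=cv2.boundingRect(tt)
print(b,onz("top",(b[0]+b[2]-.5,b[1]+b[3]/2),190).round(1));go(514,404,160,.034)
E
```

```text
time: 6.93
ee_pos: [514.2, 410.0, 174.0]
orientation: [0.0, 0.695, 0.719, 0.0]
force: [-0.2, 0.3, -0.8]
gripper_width: 55.4
grasp_force: 32.2
tray lip z [495.  461.  145.9] lip centre floor should be at px [233.7 252.2]
(151, 191, 21, 21) [514.5 354.9 190. ]
t 7.0333 pos [514.7 410.3 174.9] shift [-6.3 -1.  14.9] rot [ 0.002 -0.001 -0.001] width 55.48712946304265 q [0.49 0.41 1.4  0.   1.33 0.46]
```

View pics/c5.png

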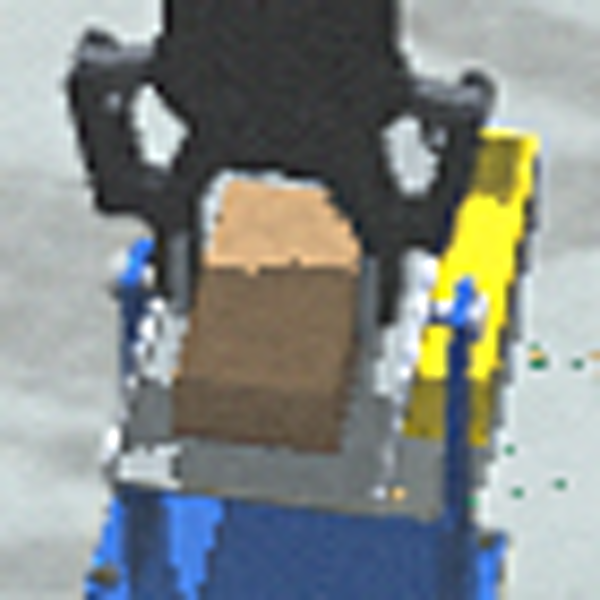

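The block (crop x 172–357) hangs inside the trough between both walls, with its front bottom edge at rows 430–452 and the tray lip at rows 490–515. The next step is the gap.

```bash
python3 - <<'E'
from h import *
k=70/600
for p in((172,432),(340,452)):
    px=(205+p[0]*k,195+p[1]*k)
    for yf in (456,460):
        o,d=ray("side",px);print(px,yf,(o+d*(yf-o[1])/d[1]).round(1))
for p in((125,487),(440,517)):
    o,d=ray("side",(205+p[0]*k,195+p[1]*k));print("lip",(o+d*(461.5-o[1])/d[1]).round(1))
E
```

```text
(225.06666666666666, 245.4) 456 [539.1 456.  162. ]
(225.06666666666666, 245.4) 460 [538.1 460.  166. ]
(244.66666666666666, 247.73333333333335) 456 [482.7 456.  164.2]
(244.66666666666666, 247.73333333333335) 460 [482.  460.  168.2]
lip [554.2 461.5 138.9]
lip [448.1 461.5 146.8]
```

Scaled: 5 mm is 0.2, 8 mm is 0.32.

```bash
python3 shift.py '[{"trans": [0, 0, 0.32], "finger_gap": 50}, {"trans": [0, 0, 0.2], "finger_gap": 50}, {"trans": [0, 0, 0.08], "finger_gap": 50}, {"finger_gap": 50}, {"finger_gap": 50}]'
python3 shift.py '[{"trans": [0, 0, 0.04], "finger_gap": 50}, {"finger_gap": 50}, {"finger_gap": 50}]'
python3 - <<'E'
from h import *
im=ctrl.snapshot('side');cv2.imwrite('pics/side5.png',im[:,:,::-1])
cv2.imwrite('pics/c6.png',cv2.resize(im[195:265,205:275,::-1],(600,600),interpolation=cv2.INTER_CUBIC));go(514,404,157,.034)
E
```

```text
time: 7.45
ee_pos: [513.7, 409.8, 157.9]
orientation: [-0.0, 0.695, 0.719, -0.0]
force: [-0.6, -0.1, -0.9]
gripper_width: 55.2
grasp_force: 32.3
time: 7.7
ee_pos: [514.0, 409.9, 157.5]
orientation: [0.0, 0.695, 0.719, 0.0]
force: [0.3, -0.1, -0.2]
gripper_width: 55.2
grasp_force: 32.3
t 7.75 pos [514.  409.9 157.5] shift [-5.9 -0.2  0.5] rot [ 0.    -0.    -0.001] width 55.28125147984493 q [0.49 0.43 1.42 0.   1.3  0.46]
```

View pics/c6.png

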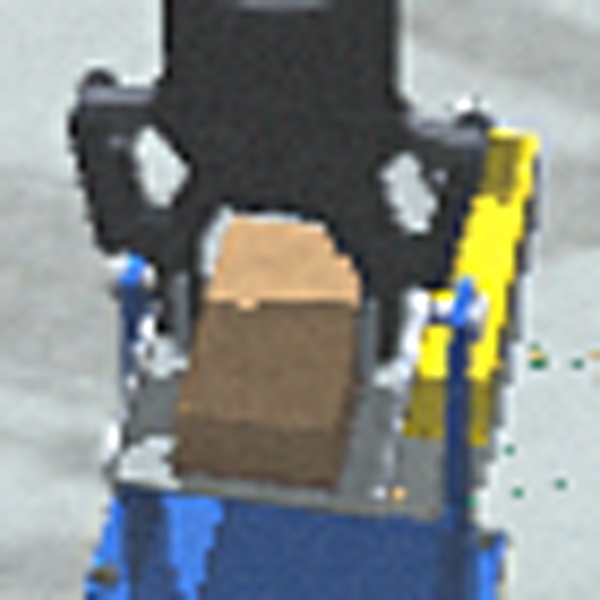

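Block is in the trough with a 1–2 mm gap; lip rows are unchanged (490–515), so the tray is still level. Release it.

Scaled: -40 mm is -1.6, -30 mm is -1.2.

```bash
python3 shift.py '[{"finger_gap": 70}, {"finger_gap": 80}, {"finger_gap": 80}, {"finger_gap": 80}, {"trans": [0, 0, -0.6], "finger_gap": 80}, {"trans": [0, 0, -1.2], "finger_gap": 80}, {"trans": [0, 0, -1.6], "finger_gap": 80}, {"trans": [0, 0, -1.6], "finger_gap": 80}, {"finger_gap": 80}, {"finger_gap": 80}]'
python3 shift.py '[{"finger_gap": 80}, {"finger_gap": 80}, {"finger_gap": 80}, {"finger_gap": 80}, {"finger_gap": 80}, {"finger_gap": 80}, {"finger_gap": 80}, {"finger_gap": 80}, {"finger_gap": 80}, {"finger_gap": 80}]'
python3 shift.py '[{"finger_gap": 80}, {"finger_gap": 80}, {"finger_gap": 80}, {"finger_gap": 80}, {"finger_gap": 80}, {"finger_gap": 80}, {"finger_gap": 80}, {"finger_gap": 80}, {"finger_gap": 80}, {"finger_gap": 80}]'
python3 - <<'E'
from h import *
im=ctrl.snapshot('side');cv2.imwrite('pics/side6.png',im[:,:,::-1])
cv2.imwrite('pics/c7.png',cv2.resize(im[180:330,180:300,::-1],(480,600),interpolation=cv2.INTER_CUBIC))
E
```

```text
time: 8.58
ee_pos: [515.5, 410.8, 286.7]
orientation: [0.001, 0.695, 0.719, 0.004]
force: [0.4, 0.6, 0.4]
gripper_width: 80.1
grasp_force: 0.0
time: 9.42
ee_pos: [513.9, 409.9, 282.4]
orientation: [0.0, 0.695, 0.719, 0.0]
force: [-0.4, -0.1, 0.4]
gripper_width: 80.5
grasp_force: 0.0
time: 10.25
ee_pos: [513.9, 409.9, 282.3]
orientation: [-0.0, 0.695, 0.719, -0.0]
force: [-0.7, 0.1, -0.5]
gripper_width: 79.9
grasp_force: 0.0
```

View pics/c7.png

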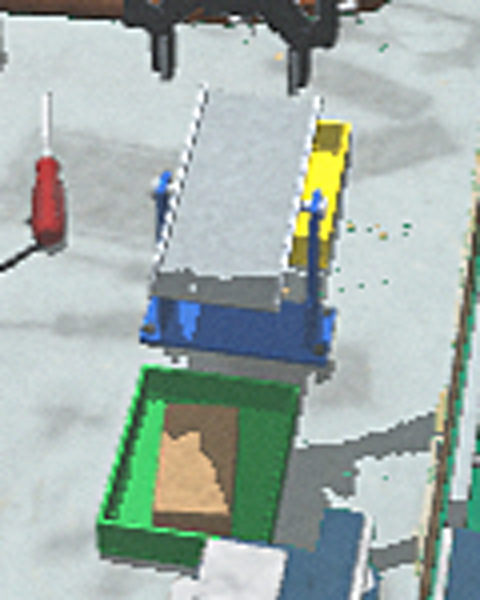

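The block lies flat in the green box (crop (195,470)) and the tray is empty. Check the tray against the starting image and that all is still.

```bash
python3 shift.py '[{"finger_gap": 80}, {"finger_gap": 80}, {"finger_gap": 80}, {"finger_gap": 80}, {"finger_gap": 80}, {"finger_gap": 80}, {"finger_gap": 80}, {"finger_gap": 80}]' >/dev/null
python3 - <<'E'
from h import *
im=ctrl.snapshot('side');cv2.imwrite('pics/side7.png',im[:,:,::-1])
a,b,c=[cv2.imread(f'pics/side{i}.png')[180:330,180:300] for i in(0,6,7)]
print("motion 6-7",[int((cv2.absdiff(b,c).max(2)>k).sum()) for k in(30,60)])
cv2.imwrite('pics/c8.png',cv2.resize(np.hstack([a[10:110,20:100],c[10:110,20:100]]),(800,500),interpolation=cv2.INTER_CUBIC))
E
```

```text
motion 6-7 [20, 6]
```

View pics/c8.png

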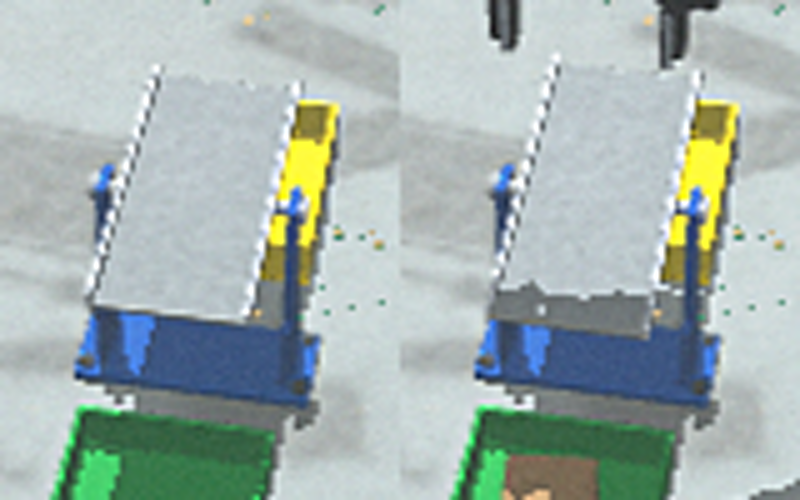

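The tray's +y lip (right half, y≈330) sits about 3 px lower than at the start (y≈313), so the tray isn't level yet. I'll wait and track the lip.

```bash
cat >> h.py <<'E'
def lip(im):  # mean first blue row under the lip (BGR image)
    h=cv2.cvtColor(im,cv2.COLOR_BGR2HSV)[245:275,226:246];m=cv2.inRange(h,(105,120,40),(125,255,255))>0
    return round(float(np.mean(245+m.argmax(0))),2)
E
python3 shift.py '[{"finger_gap": 80}, {"finger_gap": 80}, {"finger_gap": 80}, {"finger_gap": 80}, {"finger_gap": 80}, {"finger_gap": 80}, {"finger_gap": 80}, {"finger_gap": 80}, {"finger_gap": 80}, {"finger_gap": 80}]' >/dev/null
python3 shift.py '[{"finger_gap": 80}, {"finger_gap": 80}, {"finger_gap": 80}, {"finger_gap": 80}, {"finger_gap": 80}, {"finger_gap": 80}, {"finger_gap": 80}, {"finger_gap": 80}, {"finger_gap": 80}, {"finger_gap": 80}]'
python3 - <<'E'
from h import *
cv2.imwrite('pics/side8.png',ctrl.snapshot('side')[:,:,::-1])
print([lip(cv2.imread(f'pics/side{i}.png')) for i in(0,5,6,7,8)])
print([np.round(proj("side",(514+.1*0,357+105*np.cos(a),146-105*np.sin(a))),1) for a in(0,.05,.1)])
E
```

```text
time: 12.68
ee_pos: [513.9, 409.9, 282.3]
orientation: [0.0, 0.695, 0.719, 0.0]
force: [-0.5, -0.2, -0.3]
gripper_width: 80.2
grasp_force: 0.0
[254.15, 254.05, 256.8, 256.6, 256.45]
[array([233.3, 252.2]), array([233.3, 253.5]), array([233.4, 254.7])]
```

```bash

python3 shift.py '[{"trans": [0, 0, -1.2], "finger_gap": 80}, {"trans": [0, 0, -1.2], "finger_gap": 80}, {"trans": [0, 0, -1.2], "finger_gap": 80}, {"finger_gap": 80}, {"finger_gap": 80}, {"finger_gap": 80}, {"finger_gap": 80}, {"finger_gap": 80}, {"finger_gap": 80}, {"finger_gap": 80}]' >/dev/null
python3 shift.py '[{"finger_gap": 80}, {"finger_gap": 80}, {"finger_gap": 80}, {"finger_gap": 80}, {"finger_gap": 80}, {"finger_gap": 80}, {"finger_gap": 80}, {"finger_gap": 80}, {"finger_gap": 80}, {"finger_gap": 80}]' >/dev/null
python3 shift.py '[{"finger_gap": 80}, {"finger_gap": 80}, {"finger_gap": 80}, {"finger_gap": 80}, {"finger_gap": 80}, {"finger_gap": 80}, {"finger_gap": 80}, {"finger_gap": 80}, {"finger_gap": 80}, {"finger_gap": 80}]'
python3 - <<'E'
from h import *
cv2.imwrite('pics/side9.png',ctrl.snapshot('side')[:,:,::-1]);cv2.imwrite('pics/top9.png',ctrl.snapshot('top')[:,:,::-1])
print([lip(cv2.imread(f'pics/side{i}.png')) for i in(0,5,6,7,8,9)])
g=[cv2.cvtColor(cv2.imread(f'pics/side{i}.png'),cv2.COLOR_BGR2HSV) for i in(0,6,9)]
# -y end (upper) far edge on white wall strips: bright unsaturated
for h in g:
    m=cv2.inRange(h,(0,0,225),(180,60,255))
    print([np.argwhere(m[195:280,x:x+3]).min(0)[0]+195 if m[195:280,x:x+3].any() else None for x in(229,230,231,232,257,258,259,260)])
E
```

```text
time: 15.23
ee_pos: [513.9, 409.9, 372.3]
orientation: [-0.0, 0.695, 0.719, -0.0]
force: [-0.0, -0.1, 0.1]
gripper_width: 79.8
grasp_force: 0.0
[254.15, 254.05, 256.8, 256.6, 256.45, 256.4]
[np.int64(203), np.int64(203), np.int64(203), None, np.int64(206), np.int64(206), np.int64(206), np.int64(209)]
[np.int64(200), np.int64(200), np.int64(200), None, np.int64(204), np.int64(204), np.int64(204), np.int64(209)]
[np.int64(201), np.int64(201), np.int64(201), np.int64(254), np.int64(204), np.int64(204), np.int64(204), np.int64(208)]
```

```bash
W='echo'; 
python3 shift.py '[{"finger_gap": 80}, {"finger_gap": 80}, {"finger_gap": 80}, {"finger_gap": 80}, {"finger_gap": 80}, {"finger_gap": 80}, {"finger_gap": 80}, {"finger_gap": 80}, {"finger_gap": 80}, {"finger_gap": 80}]' >/dev/null
python3 shift.py '[{"finger_gap": 80}, {"finger_gap": 80}, {"finger_gap": 80}, {"finger_gap": 80}, {"finger_gap": 80}, {"finger_gap": 80}, {"finger_gap": 80}, {"finger_gap": 80}, {"finger_gap": 80}, {"finger_gap": 80}]' >/dev/null
python3 shift.py '[{"finger_gap": 80}, {"finger_gap": 80}, {"finger_gap": 80}, {"finger_gap": 80}, {"finger_gap": 80}, {"finger_gap": 80}, {"finger_gap": 80}, {"finger_gap": 80}, {"finger_gap": 80}, {"finger_gap": 80}]' >/dev/null
python3 shift.py '[{"finger_gap": 80}, {"finger_gap": 80}, {"finger_gap": 80}, {"finger_gap": 80}, {"finger_gap": 80}, {"finger_gap": 80}, {"finger_gap": 80}, {"finger_gap": 80}, {"finger_gap": 80}, {"finger_gap": 80}]' >/dev/null
python3 shift.py '[{"finger_gap": 80}, {"finger_gap": 80}, {"finger_gap": 80}, {"finger_gap": 80}, {"finger_gap": 80}, {"finger_gap": 80}, {"finger_gap": 80}, {"finger_gap": 80}, {"finger_gap": 80}, {"finger_gap": 80}]' >/dev/null
python3 shift.py '[{"finger_gap": 80}, {"finger_gap": 80}, {"finger_gap": 80}, {"finger_gap": 80}, {"finger_gap": 80}, {"finger_gap": 80}, {"finger_gap": 80}, {"finger_gap": 80}, {"finger_gap": 80}, {"finger_gap": 80}]' | head -1
python3 - <<'E'
from h import *
L=[lip(ctrl.snapshot('side')[:,:,::-1].copy()) for _ in range(4)]
im=ctrl.snapshot('side')[:,:,::-1];cv2.imwrite('pics/side10.png',im)
print(L,[lip(cv2.imread(f'pics/side{i}.png')) for i in(0,5,6,7,8,9,10)])
E
```

```text
time: 20.33
[256.5, 256.45, 256.5, 256.5] [254.15, 254.05, 256.8, 256.6, 256.45, 256.4, 256.45]
```

The lip has stopped moving (256.45 ± 0.05 px from t = 12.7 s on), so this is where the pivot rests, at roughly 0.09 rad. Pushing the tray isn't allowed, so I hand in.

```bash
python3 -c "
from plant import ctrl
print(ctrl.sign_off())"
```

```text
the job is handed in; nothing more can be done
None
```

The job is handed in at about 20 s: the block's own weight tipped the tray and it lies still in the green box, but the empty tray came back only to about 0.09 rad (5°) short of level, green end slightly low, and stayed there; I did not push it, since that was not allowed.

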